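Turn a ratcheted vial carousel back to its loading position

ROBOT

A 6-joint arm with a two-finger parallel gripper is mounted at the origin on a cart in front of the work surface, level with it; the furniture and walls round the work are solid. World frame = base frame: x ahead of the robot, y to its left, z up, the work surface at z = 0. Lengths are in m, angles in rad, forces in N, time in s.
With the tool pointing down it reaches from about 0.375 to 0.9 m from the base axis. Payload 3.1 kg.
Tool frame: the origin (TCP) lies midway between the tips of the shut fingers; the grasp point (between the pads) lies 19 mm behind it (manip.hold_point_z is the distance from the TCP to the grasp point, in m); z points along the fingers, y is the direction in which the jaws open and shut (so a half turn about z gives the same grasp; the last joint's range is limited). The gripper opens to 85 mm and grips with 20 to 120 N. Pads are 22 mm wide; open, the fingers measure 114 mm over their backs; the gripper's body (76 mm by 85 mm) begins 54 mm behind the grasp point. The pads swing forward as they close: fully open they stand 13 mm farther back than shut.
Start: joints at [0.949, 0.527, 1.433, -0, 1.181, -0.178], TCP at [0.268, 0.564, 0.231] pointing down, gripper open.
Joint ranges: [-3.08, 3.08], [-0.75, 2.2], [0.22, 2.44], [-1.43, 4.57], [0, 2.65], [-2.85, 2.85]. Speed limits (rad/s): [2.79, 2.79, 3.14, 3.14, 3.14, 3.14].

INTERFACE

Orientations are given as a unit quaternion [x, y, z, w].
In Python, from station import manip gives the robot as it stands.
- The arm moves only by the tool drive_tool, never from a script. Its argument "motion" is one flat list of numbers, 7 for each row, row after row: the shift along the tool's x, y, z in mm, then the turn, a rotation vector about the tool's x, y, z in degrees, then the finger opening in mm, from 0 to 85.4. A call has 1 to 8 rows; each row is the pose to reach, as a shift and turn from the pose measured when the call began, along the tool's axes at that moment; what a row does not reach only later rows make up. A row lasts 1/8 s, in which the tool goes at most 62.5 mm and 10.7 degrees, less where a joint would pass 70% of its speed; a pose out of reach is approached as far as the arm can. A call with a gripper value outside its range is refused whole. The fingers move at their own pace and stop on an object; "force" is the grip in N (left out, the last holds). Time passes only in rows, so rows that repeat a pose let the fingers close. It gives the time, the measured TCP pose, the force and the opening at its end, in the units of the state.
- manip.sense(): the state, without advancing time (a new reading comes with each control period).
- manip.snapshot(name): name is "side" or "top"; returns a dict with "color" (480x640x3 uint8, red, green, blue), "fx", "fy", "cx", "cy" (pixels), "k1" (the pictures are not rectified: a ray, as slopes to the right and down, at radius r is drawn at 1 + k1 r^2 times it, then the intrinsics apply), "view" (4x4, takes a point from world to camera coordinates). Camera axes: x right, y up, looking along -z (the intrinsics and any distortion apply to the point x, -y, -z); pixel columns grow to the right and rows downward; lengths in m; the calibration is good to about 2 mm. A picture is of the moment at which its call begins. There is no depth.
- manip.sign_off(): hands the job in, once; it reports no verdict.
The state is a dict: "t": time; "q": joint angles; "qd": joint speeds; "tau": joint torques, N m; "tcp_pos": TCP position; "tool_rot": TCP orientation; "force": force on the tool from outside, world axes, zero at the start; "ft_torque": the same for the moment, N m; "finger_gap": opening from 0.0 (shut) to 1.0 (fully open).
Only numpy, scipy, OpenCV 4.12 (cv2) and the standard library are available. Lean on these libraries where they do the work, as an engineer would, in place of code of your own. Each camera call takes 0.05 s, during which the arm holds its last target.

TASK

The vial carousel has been clicked on past its loading position, and its ratchet pawl stops it from turning back. Throw the pawl over onto its rest before you turn anything, turn the carousel backwards (clockwise seen from above) by its upright knob until the knob stands in line with the fixed pointer, then swing the pawl back down into the teeth so that it holds the carousel there; leave the timer and the marker pen where they lie.

Things in the scene. Friction and masses are not known exactly. Their poses are not given: they have to be found in the camera images.
- carousel: Fixed grey round base, 216 mm across, 14 mm high, of a vial carousel. Origin on the wheel's axis, at worktop level; z up, -x points to the home pointer. The wheel on it: aluminium disc 184 mm across; on its rim, radius 74 to 92 mm, 16 saw teeth with tips at z 41 mm; a white platter (z 42 mm) with five fixed vials, tops at z 61 mm, 48 mm from the axis.
- wheel (a joint): Angle (rad) of the wheel about its upright axis, counter-clockwise seen from above, from -0.6 to 2.2 (hard stops); 0 = home, knob in line with the pointer. Starts between 0.9 and 1.8. Turns stiffly (0.12 N m, about 2 N at the knob) and stays where left. With the pawl down it turns only counter-clockwise (clicking), and at most one tooth (0.39 rad) clockwise.
- wheel_knob (a point): Middle of the grip of the upright black turning knob on the wheel, z 92 mm: a round post, 16 mm in diameter from z 80 to 105 mm, on a thin stem, top at z 108 mm, 55 mm from the wheel's axis. Fixed to the wheel; it can turn slipping within the fingers.
- wheel_axis (a point): Point on the fixed upright axis of the wheel, at z 108 mm.
- home_pointer (a point): Inner tip of the fixed steel pointer on the base at the edge of the wheel, 95.5 mm from the axis, z 43 mm (pointer's top z 46 mm). At home the axis, the knob and this tip lie in one line seen from above, the knob between the two.
- pawl (a joint): Angle (rad) of the steel pawl about its level hinge pin: 0 = arm level, nose in the teeth (0 to 0.12 as it rests on the teeth, depending on the wheel), growing as it is lifted; 2.2 = thrown over past upright, on its rest. Almost no friction: it falls by its own weight (80 g) to whichever side of upright (1.57) it is on.
- pawl_handle (a point): Grip point on the pawl's handle: a level round steel bar, 10 mm in diameter, standing out from the arm's end away from the wheel, parallel to the hinge pin, clear for 16 mm inward and 17 mm outward of this point. Pawl down: z 47 mm, only base or worktop below. It moves on an upright circle of 54 mm radius about the pin and turns with the arm (it can slip in the fingers).
- pawl_pivot (a point): Middle of the pawl's hinge pin, z 47 mm, between two cheeks (tops z 63 mm) on the base. With the pawl down the handle point lies 54 mm from here along the arm and 36 mm outward along the bar. In carousel's frame the arm then points 170 degrees counter-clockwise from +x (seen from above), the bar outward at 80 degrees.
- bench_timer: Bystander: loose light-grey timer, 66x66x19 mm, origin at the centre of its underside. Not to be moved.
- marker_pen: Bystander: loose marker pen lying on the worktop, 137 mm long, 13 mm thick, long axis y, origin at the middle of its underside. Not to be moved.

How it is judged:
On the way, in this order (a step that is already met when the one before it is completed fails the run):
1. the pawl is thrown over onto its rest before the carousel is turned (knob within 30 mm of its start) (value of joint pawl above 1.9 rad and distance of wheel_knob from where it was at the start of the episode below 0.03 m), for 0.2 s.
2. with the pawl still on its rest, the carousel is turned back to home (within 0.12 rad) (value of joint pawl above 1.9 rad and value of joint wheel between -0.12 and 0.12 rad), for 0.2 s.
3. the pawl is back down in the teeth with the carousel at home (value of joint pawl below 0.2 rad and value of joint wheel between -0.12 and 0.12 rad), for 0.2 s.
At the end, for the whole second after the job is handed in: The knob stands in line with the pointer (wheel within 0.12 rad of 0, about 6 mm at the knob), the pawl is down in the teeth (pawl below 0.2 rad), and both are at rest (all of step 3 and velocity of joint wheel between -0.05 and 0.05 rad/s and velocity of joint pawl between -0.1 and 0.1 rad/s); the robot touches nothing.
It fails at once if the bench timer is pushed more than 30 mm (distance of bench_timer from where it was at the start of the episode above 0.03 m).
It fails at once if the marker pen is pushed more than 30 mm (distance of marker_pen from where it was at the start of the episode above 0.03 m).
It also fails if it takes over 64 s, if anything falls off the work surface, if the arm or the gripper's body presses on something with over 40 N, if the wrist force passes 120 N, or if a joint passes its speed limit or range.

## Working session

There is one attempt and no reset: what is moved stays moved. The work goes in short steps, Python scripts to look and compute and a tool call to move; the robot and the scene stay as the last step left them, time stands still between calls to the robot, and variables do not carry over. Pictures are saved under pics/ and viewed, and the job is handed in when it is done.

Besides the shell and the picture viewer there is one more tool, called after "Request:" by a JSON object that holds its "fn" and its "kwargs", one argument or row to a line. drive_tool: Moves the arm, as the interface text tells. Its arguments: {"type":"object","properties":{"motion":{"type":"array","items":{"type":"number"}},"force":{"type":"number"}},"required":["motion"]}

```bash
mkdir -p pics; ls; cat > h.py <<'E'
import numpy as np, cv2
from station import manip
def snap(v,n):
    s=manip.snapshot(v); cv2.imwrite(f'pics/{n}.png',s['color'][:,:,::-1])
    import pickle; pickle.dump(s,open(f'pics/{n}.pkl','wb')); return s
def load(n):
    import pickle; return pickle.load(open(f'pics/{n}.pkl','rb'))
def ray(s,u,v):
    x=(u-s['cx'])/s['fx']; y=(v-s['cy'])/s['fy']; k=s['k1']
    rd=np.hypot(x,y); r=rd
    for _ in range(30): r=rd/(1+k*r*r)
    f=r/rd if rd>0 else 1
    V=np.array(s['view']); R=V[:3,:3]; t=V[:3,3]
    return -R.T@t, R.T@np.array([x*f,-y*f,-1.])
def onz(s,u,v,z):
    o,d=ray(s,u,v); return o+d*(z-o[2])/d[2]
def proj(s,p):
    V=np.array(s['view']); c=V[:3,:3]@np.array(p)+V[:3,3]
    x=c[0]/-c[2]; y=-c[1]/-c[2]; g=1+s['k1']*(x*x+y*y)
    return s['cx']+s['fx']*x*g, s['cy']+s['fy']*y*g
def tri(s1,a,s2,b):
    o1,d1=ray(s1,*a);o2,d2=ray(s2,*b)
    k=np.linalg.lstsq(np.c_[d1,-d2],o2-o1,rcond=None)[0]
    p,q=o1+d1*k[0],o2+d2*k[1]; return (p+q)/2, np.linalg.norm(p-q)
E
python3 - <<'E'
from h import *
np.set_printoptions(precision=4,suppress=True)
for v in('top','side'):
    s=snap(v,v+'0'); print({k:s[k] for k in s if k!='color'})
print(manip.sense()); print(manip.hold_point_z)
E
```

```text
pics
{'fx': 576.5305787571886, 'fy': 576.5305787571886, 'cx': 322.79667537906937, 'cy': 237.5638066494688, 'k1': -0.1498309920882715, 'view': array([[ 0.0024, -0.9998, -0.0212,  0.2743],
       [ 0.9911, -0.0005,  0.1331, -0.451 ],
       [-0.1331, -0.0214,  0.9909, -1.3354],
       [ 0.    ,  0.    ,  0.    ,  1.    ]])}
{'fx': 603.5814748261498, 'fy': 603.5814748261498, 'cx': 317.3424263988754, 'cy': 244.96220843998213, 'k1': -0.06304718695973585, 'view': array([[-0.9936, -0.11  , -0.0249,  0.4844],
       [ 0.0156, -0.3526,  0.9356, -0.0097],
       [-0.1117,  0.9293,  0.3521, -1.2977],
       [ 0.    ,  0.    ,  0.    ,  1.    ]])}
{'t': 0.1, 'q': array([ 0.9485,  0.5284,  1.4338,  0.    ,  1.1814, -0.1785]), 'qd': array([ 0.0016, -0.0035, -0.0037, -0.0005,  0.0004, -0.0019]), 'tau': array([  0.0003, -44.3306, -17.8587,  -0.0002,   0.0039,  -0.    ]), 'tcp_pos': array([0.2679, 0.5639, 0.2304]), 'tool_rot': array([ 0.2201,  0.9755, -0.0009, -0.0004]), 'force': array([ 0.8181,  0.1769, -0.5135]), 'ft_torque': array([ 0.0261, -0.0135, -0.0197]), 'finger_gap': 0.9999477134855983}
0.0187
```

View pics/top0.png

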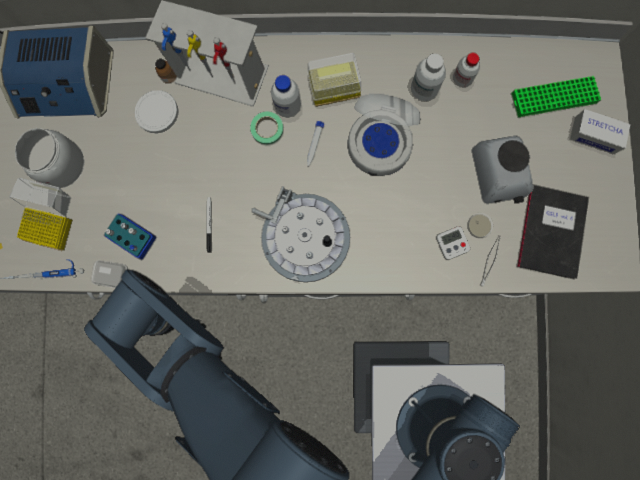

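View pics/side0.png

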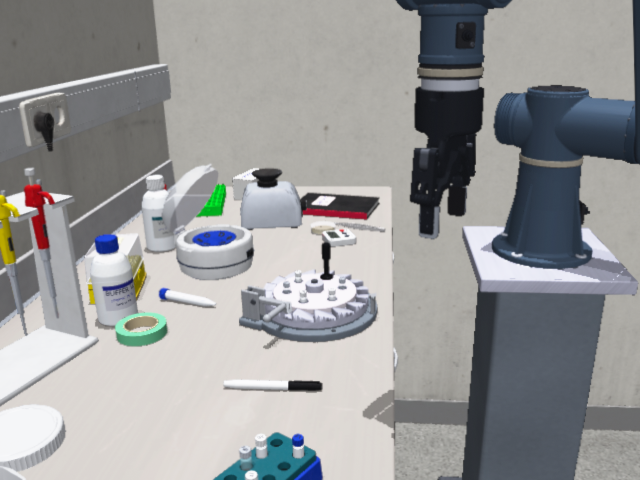

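```bash
python3 - <<'E'
from h import *
s=load('top0');c=s['color'][175:295,235:365,::-1];cv2.imwrite('pics/zt.png',cv2.resize(c,None,fx=5,fy=5,interpolation=2))
s=load('side0');c=s['color'][225:355,230:390,::-1];cv2.imwrite('pics/zs.png',cv2.resize(c,None,fx=4.5,fy=4.5,interpolation=2))
E
```

```text
(no output)
```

View pics/zt.png

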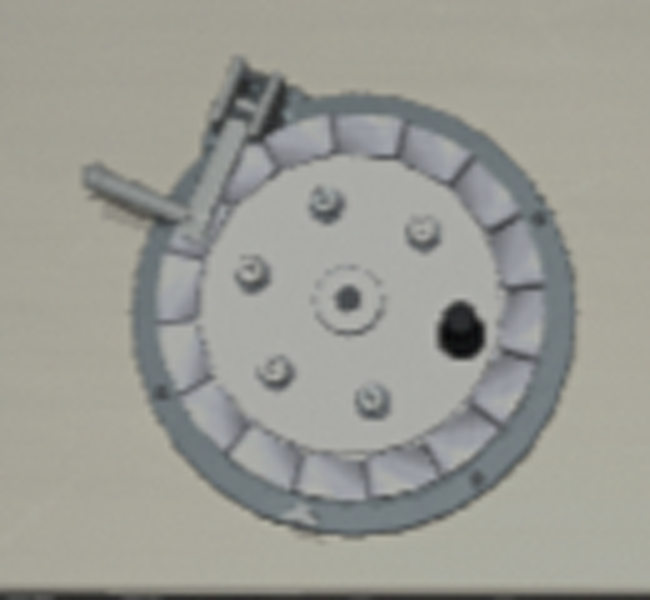

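View pics/zs.png

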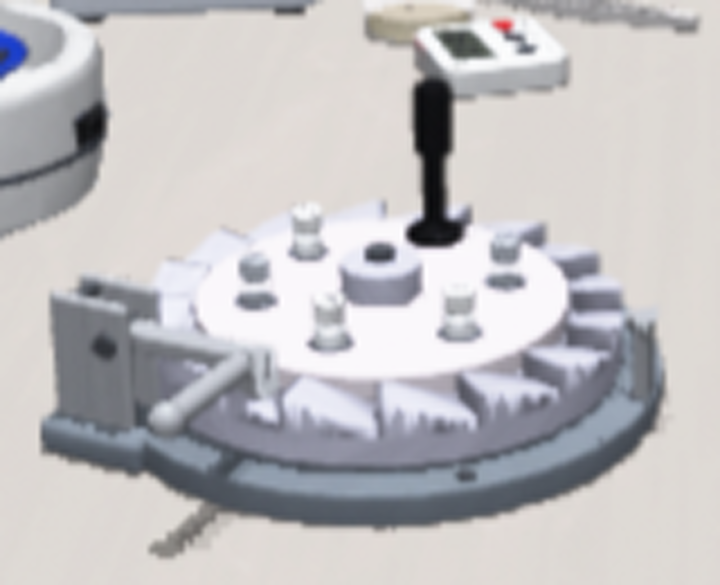

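```bash
python3 - <<'E'
from h import *
np.set_printoptions(precision=4,suppress=True)
t=load('top0');s=load('side0')
T=lambda x,y:(235+x/5-.4,175+y/5-.4); S=lambda x,y:(230+x/4.5-.4,225+y/4.5-.4)
def circ(P):
    P=np.array(P)[:,:2];A=np.c_[2*P,np.ones(len(P))];r=np.linalg.lstsq(A,(P**2).sum(1),rcond=None)[0]
    return r[:2],np.sqrt(r[2]+r[:2]@r[:2])
print('base',circ([onz(t,*T(*p),.014) for p in[(134,300),(575,310),(350,535),(240,505),(470,505),(560,220),(480,130),(400,100),(160,410)]]))
print('platter',circ([onz(t,*T(*p),.042) for p in[(203,310),(505,300),(355,452),(330,158),(260,420),(470,390),(240,210)]]))
print('hub',tri(t,T(348,297),s,S(380,250)))
print('ptr',tri(t,T(303,508),s,S(640,320)),onz(t,*T(303,505),.045))
kt=tri(t,T(462,312),s,S(433,85));print('knobtop',kt, onz(t,*T(462,312),.108))
print('bar end',tri(t,T(95,178),s,S(163,415)),onz(t,*T(95,175),.047))
print('bar root',tri(t,T(190,218),s,S(245,365)),onz(t,*T(188,215),.05))
print('pivot',onz(t,*T(245,103),.055))
hub=onz(t,*T(348,297),.05)
E
```

```text
base (array([0.4543, 0.3159]), np.float64(0.10706456773719482))
platter (array([0.4554, 0.3161]), np.float64(0.07055280694084484))
hub (array([0.4562, 0.3176, 0.058 ]), np.float64(0.0007861234481221409))
ptr (array([0.3578, 0.339 , 0.0415]), np.float64(0.0010048571119038385)) [0.3595 0.3387 0.045 ]
knobtop (array([0.4415, 0.2636, 0.1053]), np.float64(0.001672707052183188)) [0.442  0.2637 0.108 ]
bar end (array([0.516 , 0.4391, 0.0484]), np.float64(0.003414948200211113)) [0.516  0.4391 0.047 ]
bar root (array([0.4961, 0.3936, 0.0458]), np.float64(0.0013808743999454824)) [0.4961 0.394  0.05  ]
pivot [0.549  0.3672 0.055 ]
```

```bash
cat >> h.py <<'E'
from scipy.spatial.transform import Rotation as Ro
AX=np.array([.4550,.3165]); YAW=np.radians(-13.1)
ARM=np.array([np.cos(YAW+np.radians(170)),np.sin(YAW+np.radians(170)),0]); BAR=np.array([np.cos(YAW+np.radians(80)),np.sin(YAW+np.radians(80)),0])
HAN=np.array([.5085,.4220,.047]); PIV=HAN-.054*ARM
def rows(ps,yaw=None,st=None):
    """ps grasp points world; yaw (deg) of the tool y axis, tool down"""
    st=st or manip.sense(); R0=Ro.from_quat(st['tool_rot']); 
    for p in ps:
        if yaw is None: R=R0
        else:
            a=np.radians(yaw); y=np.array([np.cos(a),np.sin(a),0]); z=np.array([0,0,-1.]); R=Ro.from_matrix(np.c_[np.cross(y,z),y,z])
        tcp=np.array(p)+R.as_matrix()[:,2]*manip.hold_point_z
        print(np.round(R0.inv().apply(tcp-st['tcp_pos'])*1e3,1),np.round((R0.inv()*R).as_rotvec(degrees=True),1))
def now():
    st=manip.sense(); M=Ro.from_quat(st['tool_rot']).as_matrix()
    print('t',round(st['t'],2),'grasp',np.round(st['tcp_pos']-M[:,2]*manip.hold_point_z,4),'yaw y',np.round(np.degrees(np.arctan2(M[1,1],M[0,1])),1),'F',np.round(st['force'],1),'gap',round(st['finger_gap'],3),'q6',round(st['q'][5],2))
E
python3 -c "
from h import *
now(); print(HAN,PIV)
rows([HAN+[0,0,.1]],-23.1);rows([HAN+[0,0,.1]],156.9)"
```

```text
t 0.1 grasp [0.268  0.564  0.2491] yaw y 64.6 F [ 0.8  0.2 -0.5] gap 1.0 q6 -0.18
[0.5085 0.422  0.047 ] [0.55817036 0.4008138  0.047     ]
[-278.2  -24.7  102.1] [-0.1  0.1 87.7]
[-278.2  -24.7  102.1] [ -0.1  -0.1 -92.3]
```

Request:
{"fn": "drive_tool", "kwargs": {
  "motion": [-40,-4,10,0,0,10,40,-80,-8,25,0,0,20,40,-120,-12,40,0,0,30,40,-160,-16,55,0,0,40,40,-200,-18,70,0,0,50,40,-240,-21,85,0,0,60,40,-278,-25,95,0,0,70,40,-278,-25,95,0,0,80,40],
  "force": 30
}}

```text
t: 1.1
tcp_pos: [0.5104, 0.4195, 0.1336]
tool_rot: [0.799, 0.602, -0.002, 0.001]
force: [-0.3, -0.5, -0.3]
finger_gap: 0.474
```

```bash
python3 -c "
from h import *
now()
rows([HAN+[0,0,.06],HAN],-23.1);snap('top','t1');snap('side','s1')
cv2.imwrite('pics/c1.png',np.hstack([cv2.resize(load('t1')['color'][140:300,220:380,::-1],(560,560)),cv2.resize(load('s1')['color'][150:390,200:440,::-1],(560,560))])[::1,::1]);im=cv2.imread('pics/c1.png');cv2.imwrite('pics/c1.png',cv2.resize(im,(800,400)))"
```

```text
t 1.1 grasp [0.5105 0.4195 0.1523] yaw y -16.0 F [-0.3 -0.5 -0.3] gap 0.474 q6 0.8
[ 2.1 -2.5 45.3] [-0.1  0.2  7.1]
[  2.3  -2.4 105.3] [-0.1  0.2  7.1]
```

View pics/c1.png

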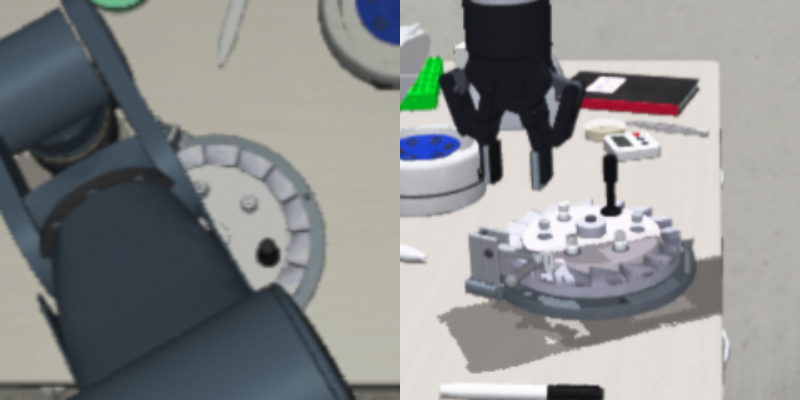

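The side view shows the open fingers above the pawl handle, which sits below them at about (525,262) in the composite. The top view is blocked by the arm. I'll descend next.

Request:
{"fn": "drive_tool", "kwargs": {
  "motion": [2,-2,15,0,0,4,40,2,-2,35,0,0,7,40,2,-2,55,0,0,7,40,2,-2,70,0,0,7,40,2,-2,80,0,0,7,40,2,-2,90,0,0,7,40,2,-2,90,0,0,7,40]
}}

```text
t: 2.08
tcp_pos: [0.5064, 0.4229, 0.0436]
tool_rot: [0.831, 0.556, -0.003, 0.0]
force: [1.1, -0.6, -0.6]
finger_gap: 0.466
```

```bash
python3 -c "
from h import *
now()
rows([HAN],-23.1);snap('side','s2')
cv2.imwrite('pics/c2.png',cv2.resize(load('s2')['color'][200:360,200:400,::-1],(800,600)))"
```

```text
t 2.08 grasp [0.5065 0.4229 0.0623] yaw y -22.5 F [ 1.1 -0.6 -0.6] gap 0.466 q6 0.92
[ 0.1  2.3 15.3] [-0.1  0.3  0.6]
```

View pics/c2.png

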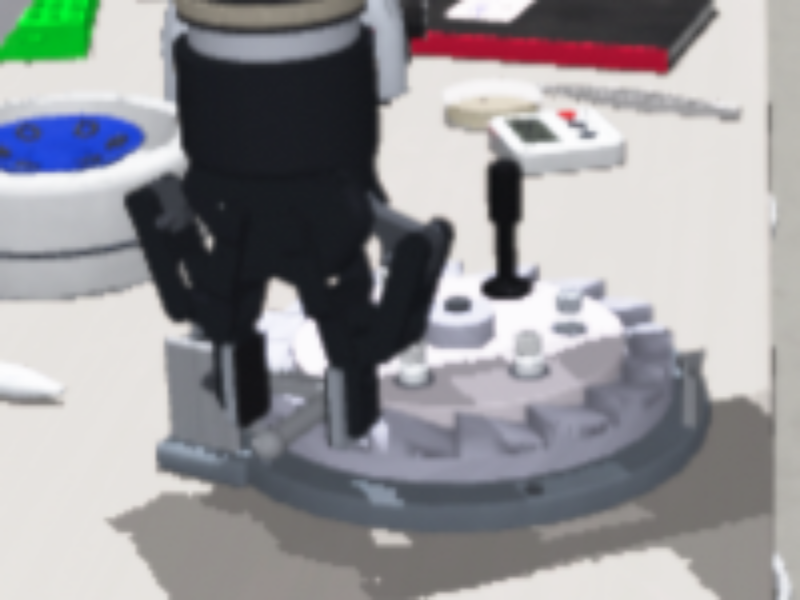

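The handle bar, with its end at about (262,443), runs between the two fingers. I'll lower 15 mm and close.

Request:
{"fn": "drive_tool", "kwargs": {
  "motion": [0,2,8,0,0,0,40,0,2,15,0,0,0,40,0,2,15,0,0,0,25,0,2,15,0,0,0,10,0,2,15,0,0,0,4,0,2,15,0,0,0,4,0,2,15,0,0,0,4],
  "force": 30
}}

```text
t: 3.0
tcp_pos: [0.5073, 0.4227, 0.0291]
tool_rot: [0.832, 0.555, -0.003, -0.0]
force: [-4.0, 2.7, -0.7]
finger_gap: 0.099
```

```bash
python3 -c "
from h import *
now()
st=manip.sense()
H=HAN.copy();M=Ro.from_quat(st['tool_rot']).as_matrix();g=st['tcp_pos']-M[:,2]*manip.hold_point_z
P=g-.054*ARM; P[2]=.047
for th in [0,.15,.3,.45,.6,.75,.9,1.05,1.2,1.35,1.5,1.65,1.8,1.95,2.05]:
  print(th,end=' ');q=g+.054*(ARM*(np.cos(th)-1)+np.array([0,0,np.sin(th)])); rows([q])
snap('side','s3')
cv2.imwrite('pics/c3.png',cv2.resize(load('s3')['color'][200:360,200:400,::-1],(800,600)))"
```

```text
t 3.0 grasp [0.5074 0.4228 0.0478] yaw y -22.5 F [-4.   2.7 -0.7] gap 0.099 q6 0.92
0 [0. 0. 0.] [0. 0. 0.]
0.15 [-0.   0.6 -8.1] [0. 0. 0.]
0.3 [ -0.1   2.3 -16. ] [0. 0. 0.]
0.45 [ -0.2   5.3 -23.5] [0. 0. 0.]
0.6 [ -0.2   9.3 -30.5] [0. 0. 0.]
0.75 [ -0.3  14.3 -36.9] [0. 0. 0.]
0.9 [ -0.4  20.3 -42.4] [0. 0. 0.]
1.05 [ -0.5  26.9 -46.9] [0. 0. 0.]
1.2 [ -0.6  34.2 -50.5] [0. 0. 0.]
1.35 [ -0.6  42.  -52.9] [0. 0. 0.]
1.5 [ -0.7  50.  -54.1] [0. 0. 0.]
1.65 [ -0.8  58.1 -54.1] [0. 0. 0.]
1.8 [ -0.9  66.1 -52.8] [0. 0. 0.]
1.95 [ -1.   73.8 -50.4] [0. 0. 0.]
2.05 [ -1.   78.7 -48.2] [0. 0. 0.]
```

View pics/c3.png

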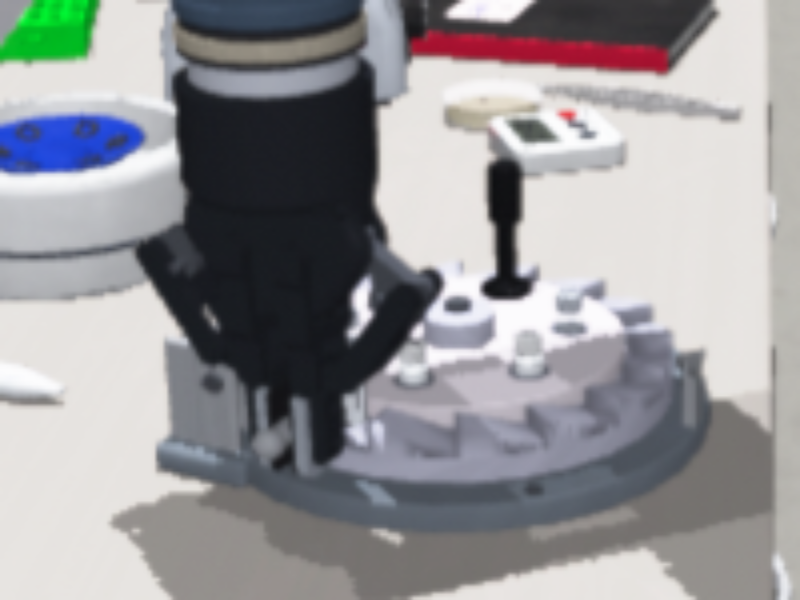

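The bar, at about (272,440), is between the pads. I'll swing it up along the arc.

Request:
{"fn": "drive_tool", "kwargs": {
  "motion": [0,1,-8,0,0,0,4,0,2,-16,0,0,0,4,0,5,-23.5,0,0,0,4,0,9,-30.5,0,0,0,4,0,14,-37,0,0,0,4,0,20,-42.5,0,0,0,4,0,27,-47,0,0,0,4,0,27,-47,0,0,0,4]
}}

```text
t: 4.05
tcp_pos: [0.5312, 0.4129, 0.0784]
tool_rot: [0.832, 0.555, -0.004, -0.002]
force: [-9.4, 2.4, 8.1]
finger_gap: 0.103
```

```bash
python3 -c "
from h import *
now()
g=np.array([.5074,.4228,.0478])
for th in [1.2,1.35,1.5,1.65,1.8,1.95,2.05]:
  print(th,end=' ');q=g+.054*(ARM*(np.cos(th)-1)+np.array([0,0,np.sin(th)])); rows([q])
snap('side','s4')
cv2.imwrite('pics/c4.png',cv2.resize(load('s4')['color'][200:360,200:400,::-1],(800,600)))"
```

```text
t 4.05 grasp [0.5313 0.4129 0.0971] yaw y -22.5 F [-9.4  2.4  8.1] gap 0.103 q6 0.89
1.2 [-0.4  8.5 -1. ] [0. 0. 0.]
1.35 [-0.5 16.2 -3.5] [0. 0. 0.]
1.5 [-0.6 24.2 -4.7] [0. 0. 0.]
1.65 [-0.6 32.3 -4.7] [0. 0. 0.]
1.8 [-0.7 40.3 -3.5] [0. 0. 0.]
1.95 [-0.8 48.1 -1.1] [0. 0. 0.]
2.05 [-0.8 53.   1.1] [0. 0. 0.]
```

View pics/c4.png

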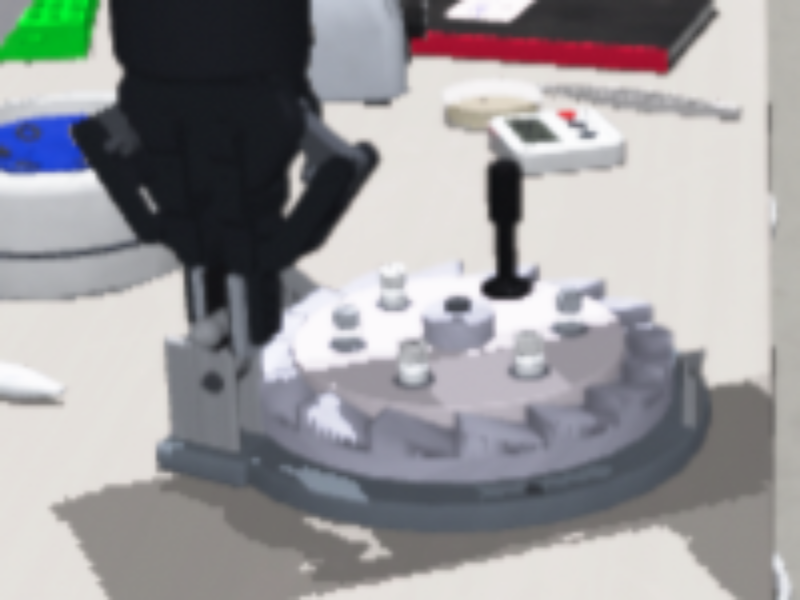

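The bar is held between the pads at about (208,330) and has swung up with the gripper. I'll continue over the top.

Request:
{"fn": "drive_tool", "kwargs": {
  "motion": [0,7,-4,0,0,0,4,0,15,-7,0,0,0,4,0,23,-8,0,0,0,4,0,31,-8,0,0,0,4,0,39,-7,0,0,0,4,0,46,-4,0,0,0,4,0,51,-2,0,0,0,4,0,51,-2,0,0,0,4]
}}

```text
t: 5.1
tcp_pos: [0.5801, 0.3926, 0.0799]
tool_rot: [0.832, 0.555, -0.003, -0.001]
force: [0.1, -2.7, 3.6]
finger_gap: 0.103
```

```bash
python3 -c "
from h import *
now()
snap('side','s5');snap('top','t5')
cv2.imwrite('pics/c5.png',cv2.resize(load('s5')['color'][200:360,200:400,::-1],(800,600)))"
```

```text
t 5.1 grasp [0.5802 0.3926 0.0986] yaw y -22.6 F [ 0.1 -2.7  3.6] gap 0.103 q6 0.83
```

View pics/c5.png

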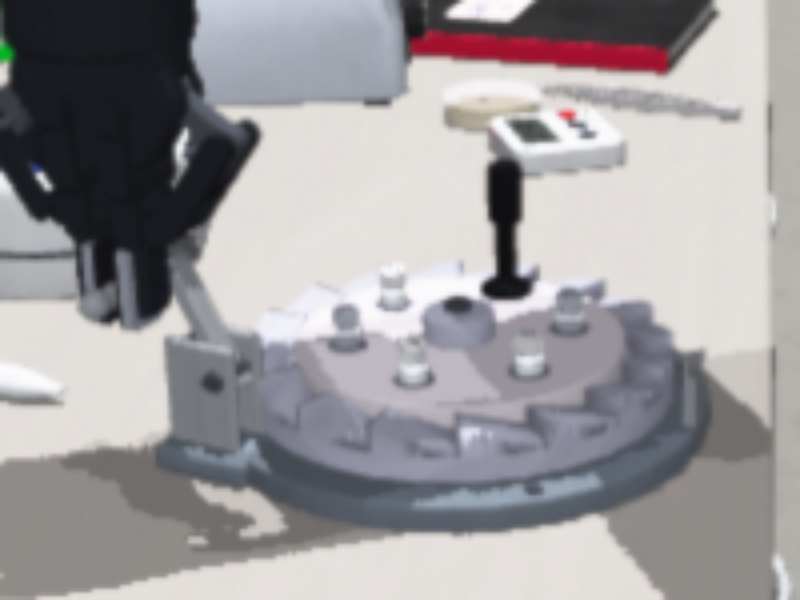

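The pawl arm leans past upright, with the handle at about (100,300). I'll open and rise.

Request:
{"fn": "drive_tool", "kwargs": {
  "motion": [0,0,0,0,0,0,15,0,0,0,0,0,0,35,0,0,0,0,0,0,40,0,0,0,0,0,0,40,0,0,-20,0,0,0,40,0,0,-45,0,0,0,40,0,0,-70,0,0,0,40,0,0,-70,0,0,0,40]
}}

```text
t: 6.2
tcp_pos: [0.5822, 0.394, 0.1542]
tool_rot: [0.832, 0.555, 0.001, 0.0]
force: [0.5, 0.4, -0.5]
finger_gap: 0.47
```

```bash
python3 -c "
from h import *
now()
snap('side','s6');snap('top','t6')
cv2.imwrite('pics/c6.png',np.vstack([cv2.resize(load('s6')['color'][200:360,160:400,::-1],(450,300)),cv2.resize(load('t6')['color'][140:300,200:440,::-1],(450,300))]))"
```

```text
t 6.2 grasp [0.5821 0.394  0.1729] yaw y -22.5 F [ 0.5  0.4 -0.5] gap 0.47 q6 0.83
```

View pics/c6.png

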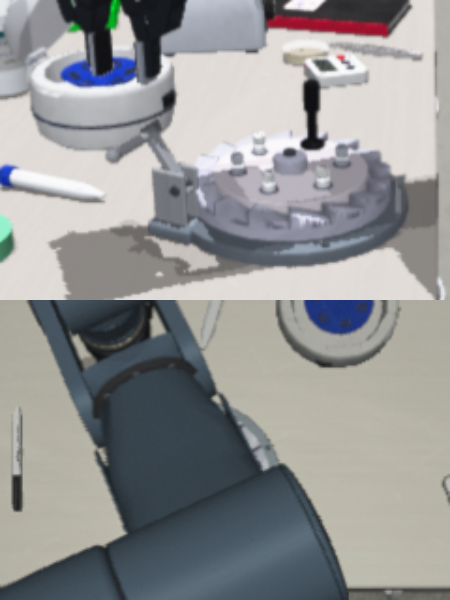

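```bash
python3 -c "
from h import *
rows([[.4418,.2637,.165],[.4418,.2637,.092]])
s=load('s6');print(proj(s,[.4418,.2637,.108]))
im=s['color'][200:360,160:400].sum(2)
t=load('s0') if 0 else load('side0')
m=(t['color'].astype(int).max(2)<60).astype(np.uint8);m[:,400:]=0;m[:240]=0;m[300:]=0;m[:,:300]=0
ys,xs=np.nonzero(m);print(xs.min(),xs.max(),ys.min(),ys.max())
o=[xs[ys==y].mean().round(1) for y in range(ys.min(),ys.min()+12)];print(o)
"
```

```text
[-172.4  -78.2    5.3] [0. 0. 0.]
[-172.1  -78.    78.3] [0. 0. 0.]
(np.float64(325.1475013040712), np.float64(241.9792801230651))
321 331 243 278
[np.float64(326.0), np.float64(326.0), np.float64(325.5), np.float64(325.5), np.float64(325.5), np.float64(325.5), np.float64(325.5), np.float64(325.5), np.float64(325.5), np.float64(325.5), np.float64(325.5), np.float64(325.5)]
```

Both views agree on the knob, so I'll move above it.

Request:
{"fn": "drive_tool", "kwargs": {
  "motion": [-30,-13,-5,0,0,0,40,-65,-30,-5,0,0,0,40,-100,-45,-5,0,0,0,40,-140,-63,0,0,0,0,40,-165,-75,5,0,0,0,40,-172,-78,5,0,0,0,40,-172,-78,5,0,0,0,40]
}}

```text
t: 7.18
tcp_pos: [0.4426, 0.2641, 0.1464]
tool_rot: [0.832, 0.555, -0.002, -0.0]
force: [0.1, 0.5, 0.3]
finger_gap: 0.47
```

```bash
python3 -c "
from h import *
now();rows([[.4418,.2637,.092]])
snap('side','s7')
cv2.imwrite('pics/c7.png',cv2.resize(load('s7')['color'][150:340,200:440,::-1],(720,570)))"
```

```text
t 7.17 grasp [0.4427 0.2641 0.1651] yaw y -22.6 F [0.1 0.5 0.3] gap 0.47 q6 0.71
[-0.5 -0.4 73.1] [0. 0. 0.]
```

View pics/c7.png

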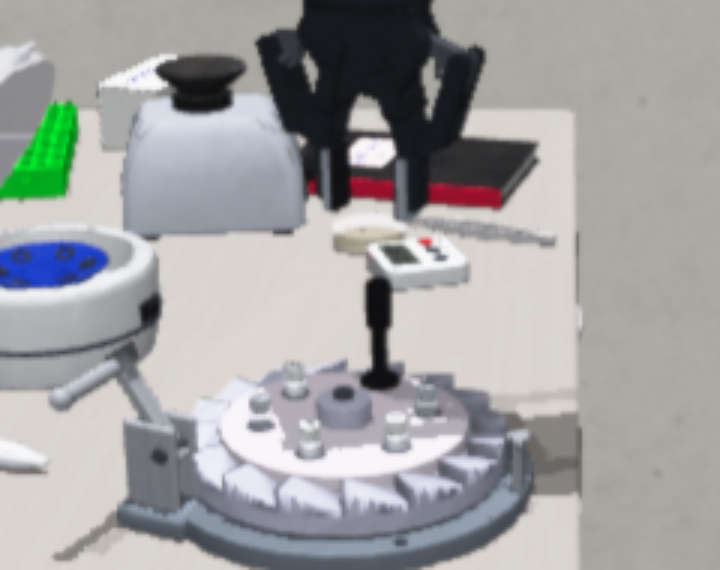

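The open fingers, at x 333 and 405, straddle the knob at (377,280). The pawl rests thrown over with its handle at (62,397). I'll descend and grip.

Request:
{"fn": "drive_tool", "kwargs": {
  "motion": [-0.5,0,20,0,0,0,40,-0.5,0,45,0,0,0,40,-0.5,0,65,0,0,0,40,-0.5,0,73,0,0,0,40,-0.5,0,73,0,0,0,25,-0.5,0,73,0,0,0,12,-0.5,0,73,0,0,0,8,-0.5,0,73,0,0,0,8],
  "force": 30
}}

```text
t: 8.22
tcp_pos: [0.443, 0.2645, 0.0738]
tool_rot: [0.832, 0.555, -0.001, -0.001]
force: [-0.6, 4.5, -2.6]
finger_gap: 0.179
```

```bash
python3 -c "
from h import *
now();st=manip.sense();M=Ro.from_quat(st['tool_rot']).as_matrix();g=st['tcp_pos']-M[:,2]*manip.hold_point_z
r=g[:2]-AX;a0=np.arctan2(r[1],r[0]);print(np.hypot(*r),np.degrees(a0)+360, 'to go',np.degrees(a0)+360-166.9)
for d in range(8,100,8):
  d=min(d,np.degrees(a0)+360-166.9)
  a=a0-np.radians(d);R=.0547;print(d,end=' ');rows([[AX[0]+R*np.cos(a),AX[1]+R*np.sin(a),.092]])
"
```

```text
t 8.22 grasp [0.443  0.2645 0.0925] yaw y -22.6 F [-0.6  4.5 -2.6] gap 0.179 q6 0.71
0.05339821670609619 257.0255192309455 to go 90.12551923094551
8 [-2.  -7.4  0.5] [0. 0. 0.]
16 [ -1.7 -15.    0.5] [0. 0. 0.]
24 [ -0.3 -22.5   0.5] [0. 0. 0.]
32 [  2.1 -29.7   0.6] [0. 0. 0.]
40 [  5.5 -36.6   0.6] [0. 0. 0.]
48 [  9.8 -42.9   0.6] [0. 0. 0.]
56 [ 14.9 -48.5   0.6] [0. 0. 0.]
64 [ 20.8 -53.4   0.6] [0. 0. 0.]
72 [ 27.3 -57.4   0.6] [0. 0. 0.]
80 [ 34.3 -60.4   0.6] [0. 0. 0.]
88 [ 41.7 -62.5   0.6] [0. 0. 0.]
90.12551923094551 [ 43.7 -62.8   0.6] [0. 0. 0.]
```

Request:
{"fn": "drive_tool", "kwargs": {
  "motion": [-1,-7.5,0.5,0,0,8,8,-1,-15,0.5,0,0,16,8,0,-22.5,0.5,0,0,24,8,2,-30,0.5,0,0,32,8,5.5,-36.5,0.5,0,0,40,8,10,-43,0.5,0,0,48,8,10,-43,0.5,0,0,48,8]
}}

```text
t: 9.1
tcp_pos: [0.4068, 0.2906, 0.0738]
tool_rot: [0.985, 0.17, -0.001, -0.0]
force: [-3.2, 3.4, -0.2]
finger_gap: 0.177
```

```bash
python3 -c "
from h import *
now();st=manip.sense();M=Ro.from_quat(st['tool_rot']).as_matrix();g=st['tcp_pos']-M[:,2]*manip.hold_point_z
r=g[:2]-AX;a0=np.arctan2(r[1],r[0]);print(np.hypot(*r),np.degrees(a0)%360)
for th in [208,200,192,184,176,170,167]:
  a=np.radians(th);R=.055;print(th,end=' ');rows([[AX[0]+R*np.cos(a),AX[1]+R*np.sin(a),.092]])
snap('side','s8');snap('top','t8')
cv2.imwrite('pics/c8.png',np.vstack([cv2.resize(load('s8')['color'][200:360,200:440,::-1],(450,300)),cv2.resize(load('t8')['color'][140:300,200:440,::-1],(450,300))]))"
```

```text
t 9.1 grasp [0.4068 0.2906 0.0925] yaw y -70.4 F [-3.2  3.4 -0.2] gap 0.177 q6 1.62
0.054711398966507625 208.22733410505614
208 [-0.3 -0.2  0.5] [0. 0. 0.]
200 [-0.9 -7.8  0.5] [0. 0. 0.]
192 [ -0.4 -15.5   0.5] [0. 0. 0.]
184 [  1.1 -23.    0.5] [0. 0. 0.]
176 [  3.7 -30.2   0.5] [0. 0. 0.]
170 [  6.3 -35.4   0.5] [0. 0. 0.]
167 [  7.8 -37.8   0.5] [0. 0. 0.]
```

View pics/c8.png

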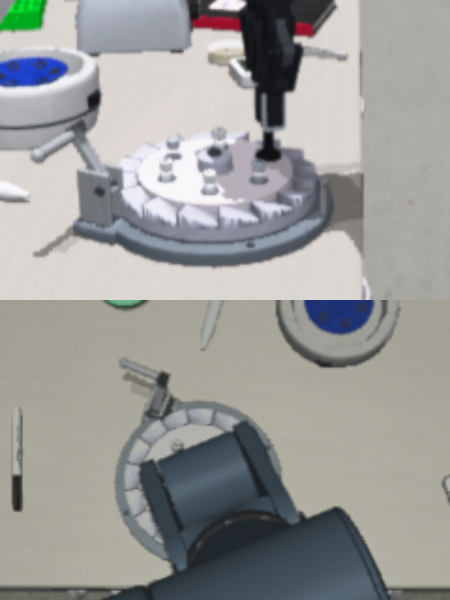

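The wheel is turning: in the side crop the knob is held at (267,150), and the pawl is still thrown over. I'll continue to home.

Request:
{"fn": "drive_tool", "kwargs": {
  "motion": [-0.5,-8,0,0,0,8,8,0,-15.5,0,0,0,16,8,1,-23,0,0,0,24,8,4,-30,0,0,0,32,8,6,-35.5,0,0,0,36,8,8,-38,0,0,0,38,8,8,-38,0,0,0,38,8,8,-38,0,0,0,38,8]
}}

```text
t: 10.2
tcp_pos: [0.3993, 0.327, 0.0738]
tool_rot: [0.987, -0.16, -0.004, 0.002]
force: [-6.0, -2.3, 2.6]
finger_gap: 0.183
```

```bash
python3 -c "
from h import *
now();st=manip.sense();M=Ro.from_quat(st['tool_rot']).as_matrix();g=st['tcp_pos']-M[:,2]*manip.hold_point_z
r=g[:2]-AX;a0=np.arctan2(r[1],r[0]);print(np.hypot(*r),np.degrees(a0)%360)
snap('side','s9')
cv2.imwrite('pics/c9.png',cv2.resize(load('s9')['color'][200:360,220:420,::-1],(750,600)))"
```

```text
t 10.2 grasp [0.3994 0.3271 0.0925] yaw y -108.4 F [-6.  -2.3  2.6] gap 0.183 q6 2.36
0.05658546981079882 169.25374071082896
```

View pics/c9.png

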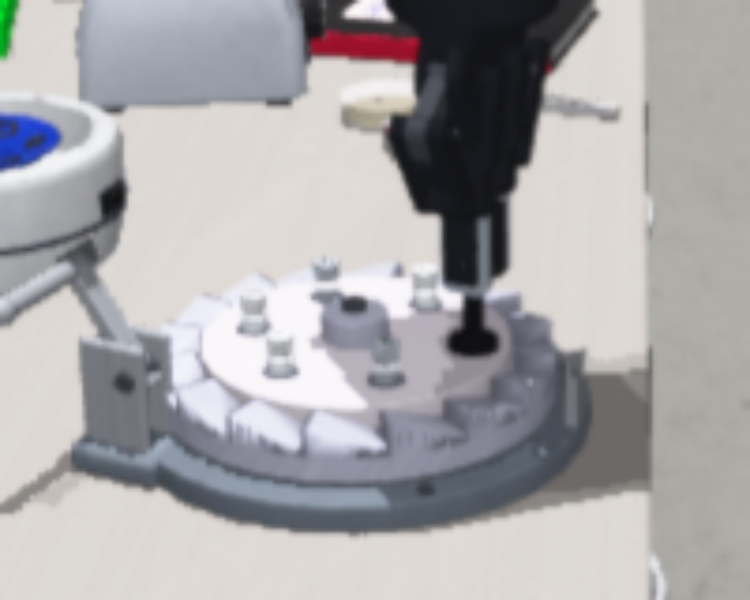

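Request:
{"fn": "drive_tool", "kwargs": {
  "motion": [-1,-2,0,0,0,0,8,-1,-2,0,0,0,0,8,-1,-2,0,0,0,0,20,-1,-2,0,0,0,0,40,-1,-2,0,0,0,0,40,-1,-2,-25,0,0,0,40,-1,-2,-60,0,0,0,40,-1,-2,-80,0,0,0,40]
}}

```text
t: 11.25
tcp_pos: [0.4003, 0.3299, 0.1554]
tool_rot: [0.987, -0.16, -0.003, 0.001]
force: [-0.5, 0.5, -0.2]
finger_gap: 0.464
```

```bash
python3 -c "
from h import *
now()
rows([[.45,.55,.20]],-23.1)
rows([[.45,.55,.20]],156.9)"
```

```text
t 11.25 grasp [0.4004 0.33   0.1741] yaw y -108.4 F [-0.5  0.5 -0.2] gap 0.464 q6 2.36
[ -22.3 -224.4  -26.6] [ -0.    0.4 -85.3]
[ -22.3 -224.4  -26.6] [ 0.4  0.  94.7]
```

Request:
{"fn": "drive_tool", "kwargs": {
  "motion": [-5,-30,-20,0,0,-10,40,-5,-65,-40,0,0,-20,40,0,-100,-40,0,0,-30,40,10,-135,-40,0,0,-40,40,25,-170,-40,0,0,-50,40,40,-200,-40,0,0,-60,40,50,-230,-40,0,0,-70,40,50,-240,-40,0,0,-80,40]
}}

```text
t: 12.25
tcp_pos: [0.5249, 0.5433, 0.1938]
tool_rot: [0.857, 0.515, -0.002, -0.001]
force: [-1.5, 0.1, -0.2]
finger_gap: 0.465
```

```bash
python3 -c "
from h import *
now()
snap('side','s10');snap('top','t10')
cv2.imwrite('pics/c10a.png',cv2.resize(load('s10')['color'][220:360,210:390,::-1],(720,560),interpolation=2))
cv2.imwrite('pics/c10b.png',cv2.resize(load('t10')['color'][165:295,215:365,::-1],(750,650),interpolation=2)[:600])"
```

```text
t 12.25 grasp [0.5249 0.5433 0.2125] yaw y -28.0 F [-1.5  0.1 -0.2] gap 0.465 q6 1.14
```

View pics/c10a.png

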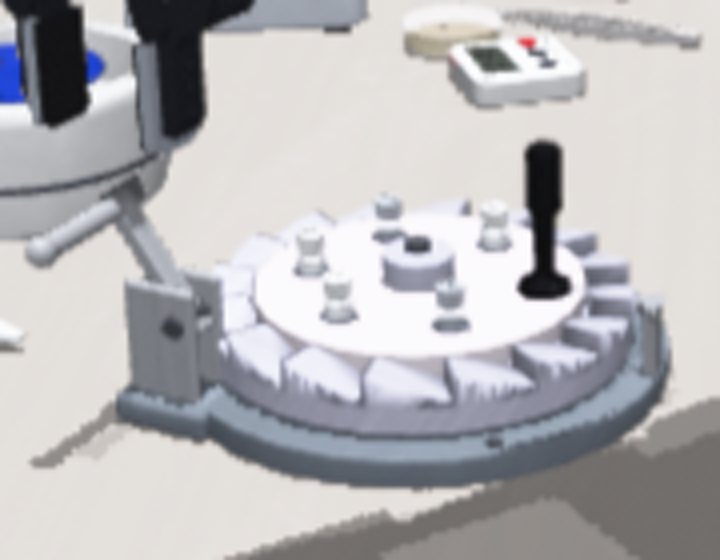

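View pics/c10b.png

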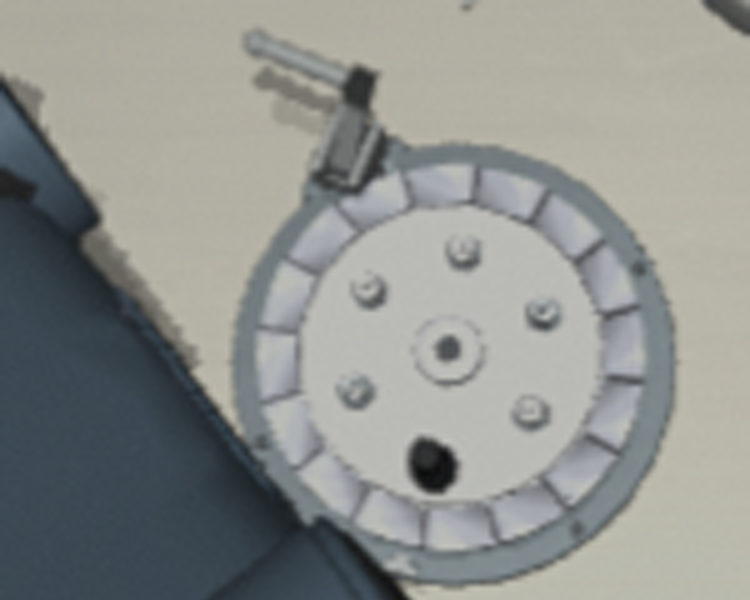

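```bash
python3 - <<'E'
from h import *
np.set_printoptions(precision=4,suppress=True)
t=load('t10');s=load('s10')
T=lambda x,y:(215+x/5-.4,165+y/5-.4); S=lambda x,y:(210+x/4-.4,220+y/4-.4)
k,e=tri(t,T(428,449),s,S(543,146));print(k,e)
f=onz(t,*T(437,472),.045)
hub=tri(t,T(448,349),s,S(417,243))[0];print('hub',hub)
for a in (AX,hub[:2]):
  for q in (k,f): r=q[:2]-a;print(np.hypot(*r),np.degrees(np.arctan2(r[1],r[0])))
p=np.array([.359,.3388])
for a in (AX,hub[:2],[.4555,.3165]): print('ptr',np.degrees(np.arctan2(*(p-a)[::-1])))
print('handle end',tri(t,T(252,43),s,S(40,250)))
print('handle root',tri(t,T(345,80),s,S(125,205)))
E
```

```text
[0.4025 0.3237 0.1059] 0.0008102597421302507
hub [0.456  0.3177 0.0576]
0.052937997904542074 172.2346840579509
0.0568922668352623 173.36649428951583
0.053737915503192894 173.61657909774823
0.05771620084155104 174.63748717899406
ptr 166.92259219332303
ptr 167.70964903912298
ptr 166.9880392462966
handle end (array([0.5947, 0.4081, 0.0913]), np.float64(0.0019969055574446423))
handle root (array([0.5734, 0.3639, 0.0929]), np.float64(0.003945180135608615))
```

Measured against the pointer, the knob still stands about 5–6° short: knob at about 172.5°, pointer at about 167°. The knob's foot sits at the same side-view pixel before and after release, so the last 2 mm was lost to compliance. I'll regrip and turn a bit further, checking with the camera.

```bash
python3 - <<'E'
from h import *
rows([[.4020,.3245,.175]],-103)
s=load('s10');t=load('t10')
for h in (172.8,170,167,164):
  a=np.radians(h);p=[AX[0]+.055*np.cos(a),AX[1]+.055*np.sin(a)]
  print(h,np.round(proj(s,p+[.045]),1),np.round(proj(s,p+[.108]),1),np.round(proj(t,p+[.108]),1))
m=(s['color'].astype(int).max(2)<70).astype(np.uint8);m[:,:325]=0;m[:,365:]=0;m[:250]=0;m[300:]=0
n,l,st,c=cv2.connectedComponentsWithStats(m);print(st,c)
for y in range(256,296,3):
  x=np.nonzero(m[y])[0];print(y,x.min() if len(x) else None,x.max() if len(x) else None)
c=load('top0')['color'][265:285,285:310,::-1];cv2.imwrite('pics/ptr.png',cv2.resize(c,None,fx=24,fy=24,interpolation=0))
E
```

```text
[-250.    -3.4   38.3] [-0.1  0.3 74.7]
172.8 [346.7 289.3] [346.4 254.8] [300.3 255.4]
170 [346.3 289.9] [346.  255.4] [299.1 255.2]
167 [345.9 290.6] [345.6 256. ] [297.8 255. ]
164 [345.3 291.3] [345.  256.7] [296.6 254.7]
[[     0      0    640    480 306941]
 [   340    256     12     38    259]] [[319.47808536 239.47063768]
 [345.47104247 274.2972973 ]]
256 343 348
259 342 349
262 342 349
265 342 349
268 342 349
271 342 349
274 343 347
277 344 347
280 344 347
283 344 347
286 344 347
289 341 350
292 340 351
295 None None
```

View pics/ptr.png

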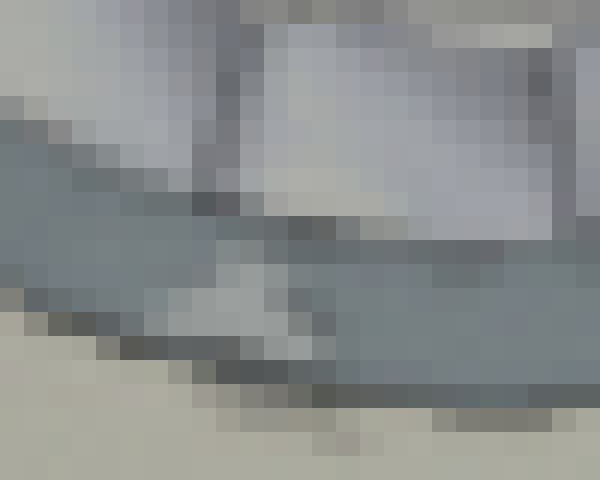

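```bash
python3 - <<'E'
from h import *
np.set_printoptions(precision=4,suppress=True)
def fit(P):
    # P: 5 points at 60deg spacing order ccw; fit centre,phase (similarity w/ fixed index angles)
    P=np.array([p[:2] for p in P]); ang=np.arctan2(*(P-AX).T[::-1]); 
    a0=np.degrees(ang)%360; ph=a0%60; 
    ph=np.degrees(np.angle(np.exp(1j*np.radians(a0*6)).mean()))/6
    idx=np.round((a0-ph)/60)*60
    A=[];b=[]
    for p,i in zip(P,idx):
        c,s=np.cos(np.radians(i)),np.sin(np.radians(i))
        A+=[[1,0,c,-s],[0,1,s,c]];b+=[p[0],p[1]]
    x,res,_,_=np.linalg.lstsq(np.array(A),np.array(b),rcond=None)
    print('c',x[:2],'r',np.hypot(*x[2:]),'phase',np.degrees(np.arctan2(x[3],x[2])),'res',np.sqrt(res/10), idx)
    return x[:2]
t0=load('top0');t=load('t10')
T0=lambda x,y:(235+x/5-.4,175+y/5-.4); T=lambda x,y:(215+x/5-.4,165+y/5-.4)
c0=fit([onz(t0,*T0(*p),.061) for p in[(325,203),(423,230),(252,270),(277,368),(372,400)]])
c1=fit([onz(t,*T(*p),.061) for p in[(463,248),(543,312),(531,410),(355,388),(370,290)]])
for px in[(294.5,274.7),(294.3,275.5),(294.3,278)]:
  tip=onz(t0,*px,.045);print('tip',tip)
  for c in(c0,c1,AX): r=tip[:2]-c;print(np.hypot(*r),np.degrees(np.arctan2(*r[::-1])))
E
```

```text
c [0.4542 0.3169] r 0.0473422206538542 phase 13.570103565576584 res [0.0005] [  0. 300.  60. 120. 180.]
c [0.4543 0.3167] r 0.04739060652898357 phase -7.260623293396063 res [0.0005] [360. 300. 240. 120.  60.]
tip [0.3616 0.3404 0.045 ]
0.0955120973426798 165.7438931219983
0.09565353198097984 165.64908927134698
0.09639459932394265 165.65495580402705
tip [0.3597 0.3408 0.045 ]
0.09743952165255662 165.75678111844107
0.09758091815112731 165.66383114354116
0.09832198798016127 165.66947156382977
tip [0.3539 0.3408 0.045 ]
0.10310731484665706 166.5815343208278
0.10324641412528929 166.49256550488718
0.10398754596081705 166.49199227375814
```

```bash
sed -i 's/^AX=.*/AX=np.array([.4543,.3168]); YAW=np.radians(-14.0)/' h.py; python3 - <<'E'
from h import *
now();rows([[.3997,.3245,.175],[.3997,.3245,.092]],-103)
E
```

```text
t 12.35 grasp [0.5239 0.5431 0.2124] yaw y -28.3 F [-0.6 -0.6 -0.3] gap 0.469 q6 1.15
[-251.1   -5.4   38.4] [-0.1  0.3 74.7]
[-250.8   -5.1  121.4] [-0.1  0.3 74.7]
```

Request:
{"fn": "drive_tool", "kwargs": {
  "motion": [-30,0,10,0,0,10,40,-65,-1,20,0,0,20,40,-100,-2,30,0,0,30,40,-140,-3,35,0,0,40,40,-180,-4,38,0,0,50,40,-215,-5,38,0,0,60,40,-245,-5,38,0,0,70,40,-251,-5,38,0,0,75,40]
}}

```text
t: 13.35
tcp_pos: [0.3978, 0.3222, 0.1569]
tool_rot: [0.993, -0.12, -0.004, 0.002]
force: [0.3, 0.3, -0.3]
finger_gap: 0.469
```

```bash
python3 - <<'E'
from h import *
now();rows([[.3997,.3245,.175],[.3997,.3245,.092]],-103)
E
```

```text
t 13.35 grasp [0.398  0.3222 0.1756] yaw y -103.8 F [ 0.3  0.3 -0.3] gap 0.469 q6 2.27
[ 1.3 -2.7  0.5] [ 0.3  0.4 -0.8]
[ 1.8 -3.1 83.5] [ 0.3  0.4 -0.8]
```

Request:
{"fn": "drive_tool", "kwargs": {
  "motion": [1.5,-2.5,10,0,0,0,40,1.5,-3,30,0,0,0,40,1.5,-3,55,0,0,0,40,1.5,-3,75,0,0,0,40,1.5,-3,83,0,0,0,40,1.5,-3,83,0,0,0,20,1.5,-3,83,0,0,0,8,1.5,-3,83,0,0,0,5],
  "force": 40
}}

```text
t: 14.35
tcp_pos: [0.3997, 0.325, 0.074]
tool_rot: [0.993, -0.12, -0.003, 0.001]
force: [0.5, 4.7, -6.9]
finger_gap: 0.176
```

```bash
python3 - <<'E'
from h import *
now();rows([[.4009,.3301,.092],[.4015,.332,.092]])
E
```

```text
t 14.35 grasp [0.3998 0.3251 0.0927] yaw y -103.8 F [ 0.5  4.7 -6.9] gap 0.176 q6 2.27
[-0.1 -5.1  0.7] [0. 0. 0.]
[-0.  -7.1  0.7] [0. 0. 0.]
```

Request:
{"fn": "drive_tool", "kwargs": {
  "motion": [0,-3,0,0,0,2,5,0,-6,0,0,0,5,5,0,-8,0,0,0,7,5,0,-8,0,0,0,7,5,0,-8,0,0,0,7,5,0,-8,0,0,0,7,5]
}}

```text
t: 15.1
tcp_pos: [0.4008, 0.3322, 0.074]
tool_rot: [0.984, -0.18, -0.004, 0.002]
force: [-2.2, -2.0, -3.0]
finger_gap: 0.172
```

```bash
python3 - <<'E'
from h import *
now();a=snap('side','s12')
cv2.imwrite('pics/c12.png',cv2.resize(a['color'][220:360,210:390,::-1],(720,560),interpolation=2))
E
```

```text
t 15.1 grasp [0.401  0.3323 0.0927] yaw y -110.7 F [-2.2 -2.  -3. ] gap 0.172 q6 2.41
```

View pics/c12.png

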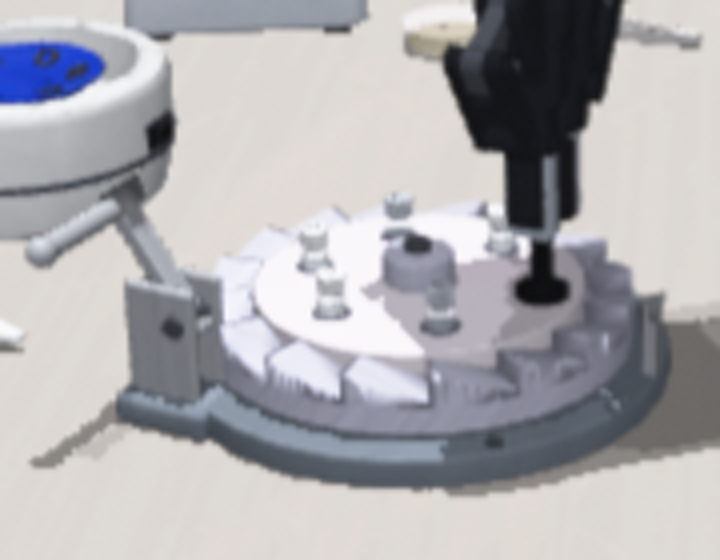

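```bash
python3 - <<'E'
from h import *
a=load('s10')['color'][:,:,::-1];b=load('s12')['color'][:,:,::-1]
# local patch shift for front vials via template matching, subpixel by upsampling
S=lambda x,y:(210+x/4,220+y/4)
for (x,y) in [(338,298),(450,308),(311,250)]:
    u,v=map(int,map(round,S(x,y)))
    tm=cv2.resize(a[v-8:v+7,u-6:u+7],None,fx=8,fy=8,interpolation=2);im=cv2.resize(b[v-14:v+13,u-12:u+13],None,fx=8,fy=8,interpolation=2)
    r=cv2.matchTemplate(im,tm,cv2.TM_CCOEFF_NORMED);_,m,_,l=cv2.minMaxLoc(r)
    d=((l[0])/8-6,(l[1])/8-6)
    s=load('s10');p=onz(s,u,v,.055);q=onz(s,u+d[0],v+d[1],.055)
    A=lambda p:np.degrees(np.arctan2(p[1]-AX[1],p[0]-AX[0]))
    print(m,d,A(p),A(q),A(q)-A(p),np.hypot(*(p[:2]-AX)))
E
```

```text
0.9151544570922852 (-1.75, -0.875) 59.95764917969782 55.52442765014751 -4.433221529550309 0.05928556273515611
0.7773476243019104 (-2.375, 0.5) 106.20989093662773 102.52645976485823 -3.6834311717694987 0.062432338473959
0.9104115962982178 (0.875, -1.125) 5.064839284885116 -0.7573521429371916 -5.8221914278223075 0.04723034667456726
```

The vial shifts give about 5.5° of further turn, so the knob is now about 1.5° from home. I'll nudge 1.5 mm more, release, and clear to look.

Request:
{"fn": "drive_tool", "kwargs": {
  "motion": [0,-1.5,0,0,0,0,5,0,-1.5,0,0,0,0,5,0,-1.5,0,0,0,0,5,0,-1.5,0,0,0,0,20,0,-1.5,0,0,0,0,40,0,-1.5,-20,0,0,0,40,0,-1.5,-55,0,0,0,40,0,-1.5,-85,0,0,0,40]
}}

```text
t: 16.15
tcp_pos: [0.403, 0.3347, 0.1605]
tool_rot: [0.984, -0.18, -0.003, 0.001]
force: [0.9, 0.2, 0.3]
finger_gap: 0.47
```

```bash
python3 - <<'E'
from h import *
now();rows([[.50,.55,.21]],-24)
E
```

```text
t 16.15 grasp [0.4032 0.3347 0.1792] yaw y -110.7 F [0.9 0.2 0.3] gap 0.47 q6 2.41
[  14.3 -235.6  -31.6] [ -0.1   0.4 -86.7]
```

Request:
{"fn": "drive_tool", "kwargs": {
  "motion": [0,-30,-20,0,0,-10,40,0,-65,-30,0,0,-20,40,0,-100,-32,0,0,-30,40,5,-135,-32,0,0,-40,40,8,-170,-32,0,0,-50,40,10,-205,-32,0,0,-60,40,14,-235,-32,0,0,-70,40,14,-235,-32,0,0,-80,40]
}}

```text
t: 17.15
tcp_pos: [0.5007, 0.5523, 0.1918]
tool_rot: [0.867, 0.498, -0.001, -0.001]
force: [0.1, -0.7, -0.9]
finger_gap: 0.469
```

```bash
python3 -c "
from h import *
now()
snap('side','s13');snap('top','t13')
cv2.imwrite('pics/c13b.png',cv2.resize(load('t13')['color'][175:295,235:365,::-1],(650,600),interpolation=2)[:600])"
```

```text
t 17.15 grasp [0.5008 0.5522 0.2105] yaw y -30.3 F [ 0.1 -0.7 -0.9] gap 0.469 q6 1.21
```

View pics/c13b.png

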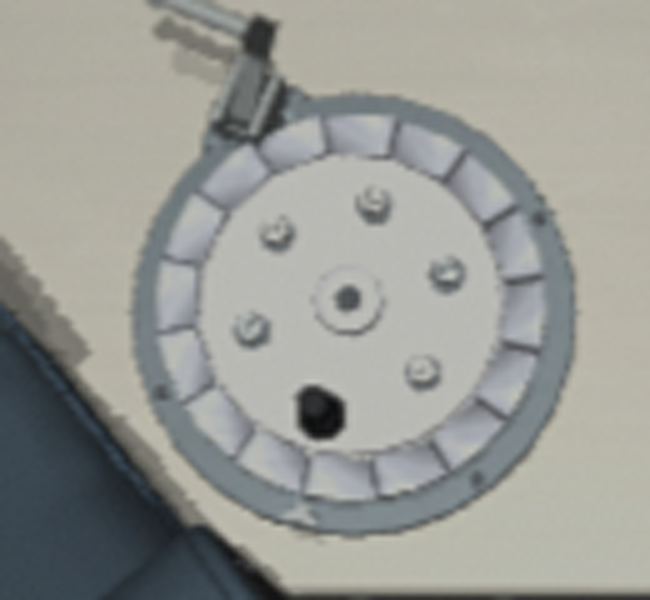

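```bash
python3 - <<'E'
from h import *
t=load('t13');T=lambda x,y:(235+x/5-.4,175+y/5-.4)
P=np.array([onz(t,*T(*p),.061)[:2] for p in[(374,202),(448,271),(423,369),(252,327),(278,231)]])
z=(P-AX)@[1,1j];print(np.degrees(np.angle(z)),abs(z))
ph=(np.degrees(np.angle(z))-[0,-60,-120,120-0,60]);print(ph,'knob',180+ph.mean())
s=load('s13')
print('end',tri(t,T(155,-2),s,(210+40/4-.4,220+250/4-.4)))
rows([[.575,.388,.17],[.582,.394,.17]],-24)
E
```

```text
[ -13.73518777  -73.83824387 -133.47839236  105.97695438   46.15152072] [0.04733229 0.04781873 0.04744098 0.0471207  0.04662198]
[-13.73518777 -13.83824387 -13.47839236 -14.02304562 -13.84847928] knob 166.21533021985698
end (array([0.59371886, 0.40699712, 0.09056291]), np.float64(0.004522301673136757))
[-101.2  147.8   40.1] [-0.2  0.1 -6.7]
[-92.5 150.8  40. ] [-0.2  0.1 -6.7]
```

The wheel stands at 166.2° with the pointer at about 165.8°, so it is home. Next I'll swing the pawl back.

```bash
python3 - <<'E'
from h import *
rows([[.587,.3905,.17],[.587,.3905,.0907]],-24)
E
```

```text
[-93.  156.9  40. ] [-0.2  0.1 -6.7]
[-92.7 157.2 119.3] [-0.2  0.1 -6.7]
```

Request:
{"fn": "drive_tool", "kwargs": {
  "motion": [-20,30,5,0,0,-3,40,-40,65,12,0,0,-7,40,-60,100,20,0,0,-7,40,-80,135,30,0,0,-7,40,-93,155,40,0,0,-7,40,-93,157,40,0,0,-7,40,-93,157,40,0,0,-7,40]
}}

```text
t: 18.12
tcp_pos: [0.5868, 0.3915, 0.1517]
tool_rot: [0.837, 0.547, -0.002, -0.002]
force: [-0.1, 0.3, 0.3]
finger_gap: 0.466
```

```bash
python3 - <<'E'
from h import *
now();rows([[.587,.3905,.17],[.587,.3905,.0907]],-24)
a=snap('side','s14')
cv2.imwrite('pics/c14.png',cv2.resize(a['color'][180:340,180:380,::-1],(750,600),interpolation=2))
E
```

```text
t 18.12 grasp [0.5869 0.3915 0.1704] yaw y -23.7 F [-0.1  0.3  0.3] gap 0.466 q6 0.84
[-0.9  0.6  0.4] [-0.2  0.1  0.3]
[-0.8  0.9 79.7] [-0.2  0.1  0.3]
```

View pics/c14.png

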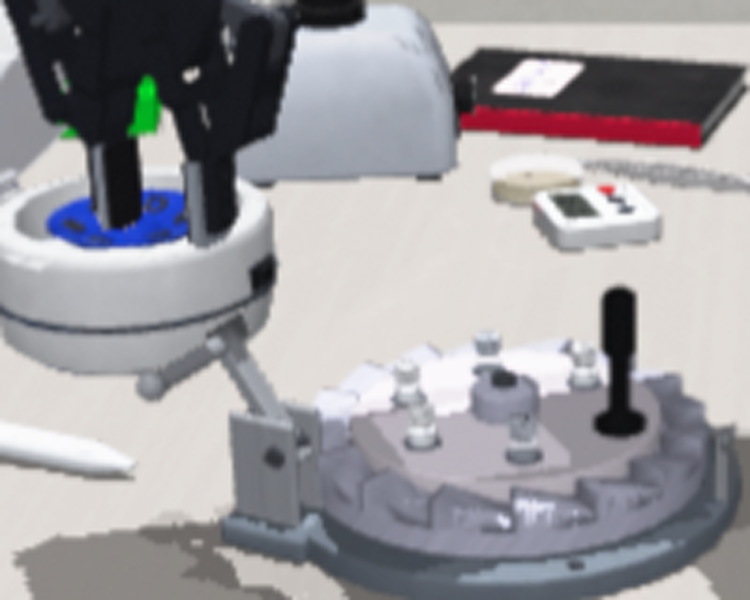

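The bar, (150,385) to (215,345), lies under and between the fingers. I'll descend and close.

Request:
{"fn": "drive_tool", "kwargs": {
  "motion": [-1,1,20,0,0,0,40,-1,1,45,0,0,0,40,-1,1,65,0,0,0,40,-1,1,79,0,0,0,40,-1,1,79,0,0,0,40,-1,1,79,0,0,0,20,-1,1,79,0,0,0,5,-1,1,79,0,0,0,2],
  "force": 30
}}

```text
t: 19.18
tcp_pos: [0.5871, 0.3912, 0.0739]
tool_rot: [0.837, 0.547, -0.001, -0.002]
force: [-2.2, 1.0, 2.0]
finger_gap: 0.104
```

```bash
python3 - <<'E'
from h import *
now();st=manip.sense();M=Ro.from_quat(st['tool_rot']).as_matrix();g=st['tcp_pos']-M[:,2]*manip.hold_point_z
for th in [2.2,2.05,1.9,1.75,1.6,1.45,1.3,1.15,1,.85,.7,.55,.4,.25,.1]:
  print(th,end=' ');rows([g+.054*(ARM*(np.cos(th)-np.cos(2.2))+np.array([0,0,np.sin(th)-np.sin(2.2)]))])
a=snap('side','s15')
cv2.imwrite('pics/c15.png',cv2.resize(a['color'][180:340,180:380,::-1],(750,600),interpolation=2))
E
```

```text
t 19.18 grasp [0.5871 0.3912 0.0926] yaw y -23.6 F [-2.2  1.   2. ] gap 0.104 q6 0.84
2.2 [0. 0. 0.] [0. 0. 0.]
2.05 [ 0.  -6.9 -4.2] [0. 0. 0.]
1.9 [  0.1 -14.3  -7.4] [0. 0. 0.]
1.75 [  0.1 -22.2  -9.4] [0. 0. 0.]
1.6 [  0.2 -30.2 -10.2] [0. 0. 0.]
1.45 [  0.2 -38.3  -9.8] [0. 0. 0.]
1.3 [  0.3 -46.3  -8.2] [0. 0. 0.]
1.15 [  0.3 -53.9  -5.4] [0. 0. 0.]
1 [  0.4 -61.   -1.6] [0. 0. 0.]
0.85 [  0.4 -67.4   3.3] [0. 0. 0.]
0.7 [  0.4 -73.    9.1] [0. 0. 0.]
0.55 [  0.5 -77.8  15.7] [0. 0. 0.]
0.4 [  0.5 -81.4  22.9] [0. 0. 0.]
0.25 [  0.5 -84.   30.6] [0. 0. 0.]
0.1 [  0.5 -85.4  38.6] [0. 0. 0.]
```

View pics/c15.png

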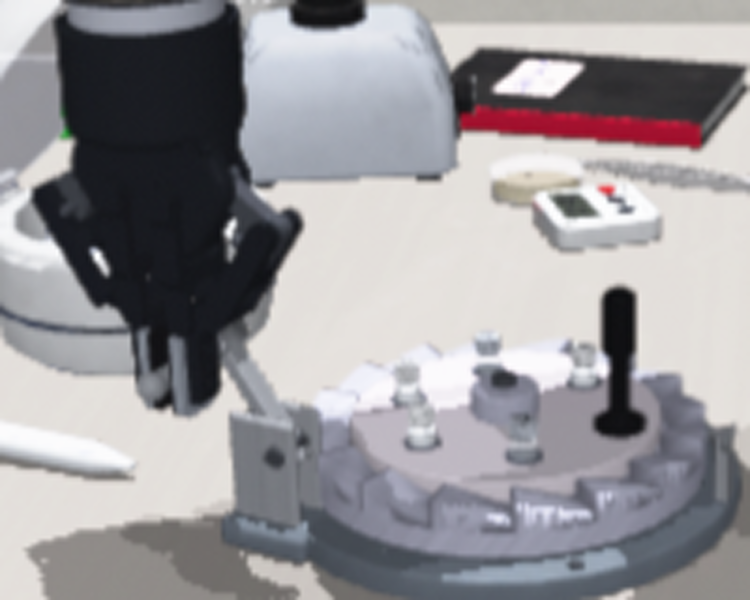

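The bar is held at (152,383). I'll swing it back over the top.

Request:
{"fn": "drive_tool", "kwargs": {
  "motion": [0,-7,-4,0,0,0,2,0,-14,-7.5,0,0,0,2,0,-22,-9.5,0,0,0,2,0,-30,-10.5,0,0,0,2,0,-38,-10,0,0,0,2,0,-46,-8.5,0,0,0,2,0,-54,-5.5,0,0,0,2,0,-54,-5.5,0,0,0,2]
}}

```text
t: 20.23
tcp_pos: [0.5357, 0.4134, 0.0803]
tool_rot: [0.837, 0.547, -0.002, -0.002]
force: [-1.9, -2.0, 7.0]
finger_gap: 0.1
```

```bash
python3 - <<'E'
from h import *
now();g=np.array([.5871,.3912,.0926])
for th in [1.15,1,.85,.7,.55,.4,.25,.1,0]:
  print(th,end=' ');rows([g+.054*(ARM*(np.cos(th)-np.cos(2.2))+np.array([0,0,np.sin(th)-np.sin(2.2)]))])
E
```

```text
t 20.23 grasp [0.5358 0.4134 0.099 ] yaw y -23.6 F [-1.9 -2.   7. ] gap 0.1 q6 0.9
1.15 [0.6 2.1 0.8] [0. 0. 0.]
1 [ 0.6 -5.   4.7] [0. 0. 0.]
0.85 [  0.7 -11.5   9.6] [0. 0. 0.]
0.7 [  0.7 -17.1  15.4] [0. 0. 0.]
0.55 [  0.7 -21.8  22. ] [0. 0. 0.]
0.4 [  0.8 -25.5  29.2] [0. 0. 0.]
0.25 [  0.8 -28.   36.9] [0. 0. 0.]
0.1 [  0.8 -29.4  44.9] [0. 0. 0.]
0 [  0.8 -29.6  50.2] [0. 0. 0.]
```

Request:
{"fn": "drive_tool", "kwargs": {
  "motion": [0.5,-6,4,0,0,0,2,0.5,-12,9,0,0,0,2,0.5,-18,15,0,0,0,2,0.5,-22,22,0,0,0,2,0.5,-26,29,0,0,0,2,0.5,-28,37,0,0,0,2,0.5,-29,43,0,0,0,2,0.5,-29,43,0,0,0,2]
}}

```text
t: 21.22
tcp_pos: [0.5085, 0.4255, 0.0364]
tool_rot: [0.837, 0.547, -0.002, -0.002]
force: [-2.2, -1.6, -0.1]
finger_gap: 0.105
```

```bash
python3 - <<'E'
from h import *
now()
a=snap('side','s16')
cv2.imwrite('pics/c16.png',cv2.resize(a['color'][200:360,200:400,::-1],(750,600),interpolation=2))
E
```

```text
t 21.23 grasp [0.5086 0.4255 0.0551] yaw y -23.6 F [-2.2 -1.6 -0.1] gap 0.105 q6 0.94
```

View pics/c16.png

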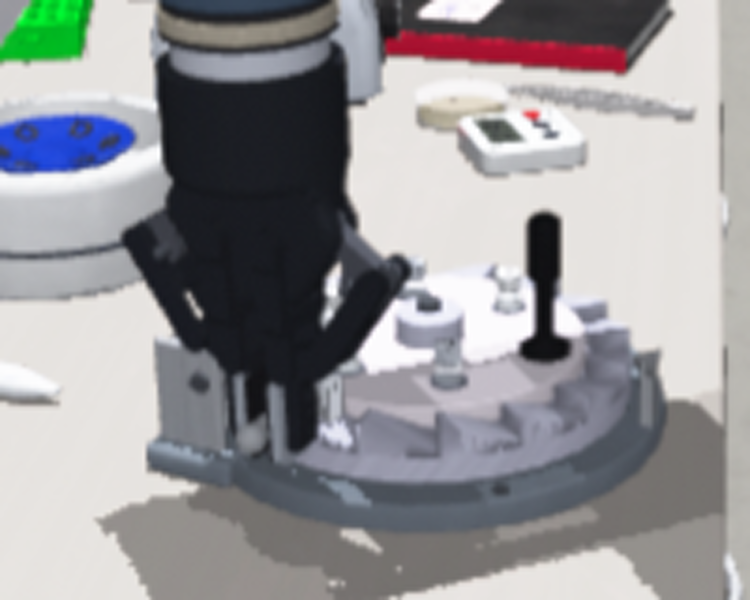

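The pawl is nearly down, with the bar end at (250,438). I'll lower a little, open and rise.

Request:
{"fn": "drive_tool", "kwargs": {
  "motion": [0,0,4,0,0,0,2,0,0,4,0,0,0,2,0,0,4,0,0,0,20,0,0,4,0,0,0,35,0,0,4,0,0,0,40,0,0,-15,0,0,0,40,0,0,-50,0,0,0,40,0,0,-100,0,0,0,40]
}}

```text
t: 22.28
tcp_pos: [0.5087, 0.425, 0.1375]
tool_rot: [0.837, 0.547, -0.003, -0.003]
force: [-0.2, 0.4, -0.6]
finger_gap: 0.466
```

```bash
python3 - <<'E'
from h import *
now();rows([[.42,.60,.22]])
E
```

```text
t 22.27 grasp [0.5088 0.425  0.1562] yaw y -23.7 F [-0.2  0.4 -0.6] gap 0.466 q6 0.94
[ 124.5 -152.1  -62.9] [0. 0. 0.]
```

Request:
{"fn": "drive_tool", "kwargs": {
  "motion": [10,-15,-30,0,0,0,40,30,-40,-60,0,0,0,40,60,-70,-65,0,0,0,40,90,-100,-65,0,0,0,40,120,-130,-65,0,0,0,40,135,-160,-65,0,0,0,40,145,-175,-65,0,0,0,40,145,-175,-65,0,0,0,40]
}}

```text
t: 23.28
tcp_pos: [0.4064, 0.6287, 0.2041]
tool_rot: [0.837, 0.548, -0.003, -0.003]
force: [0.3, 0.4, 0.4]
finger_gap: 0.47
```

```bash
python3 -c "
from h import *
now()
snap('side','s17');snap('top','t17')
cv2.imwrite('pics/c17a.png',cv2.resize(load('s17')['color'][220:360,210:390,::-1],(720,560),interpolation=2))
cv2.imwrite('pics/c17b.png',cv2.resize(load('t17')['color'][175:295,235:365,::-1],(650,600),interpolation=2))"
```

```text
t 23.27 grasp [0.4066 0.6286 0.2228] yaw y -23.6 F [0.3 0.4 0.4] gap 0.47 q6 1.25
```

View pics/c17a.png

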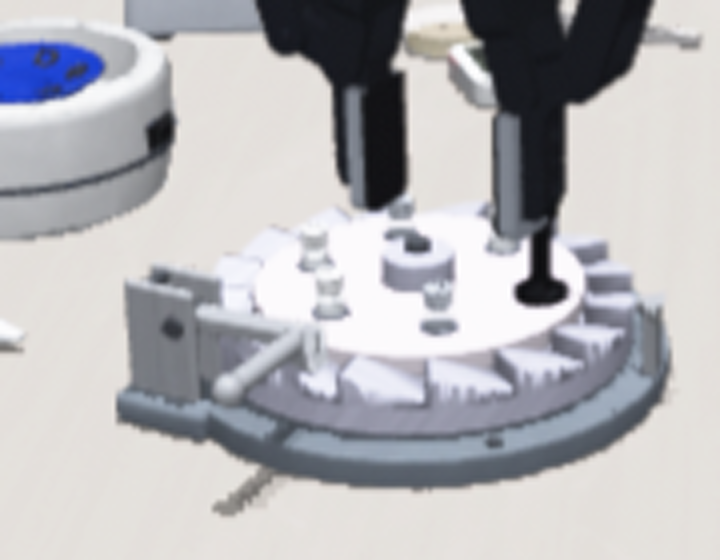

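View pics/c17b.png

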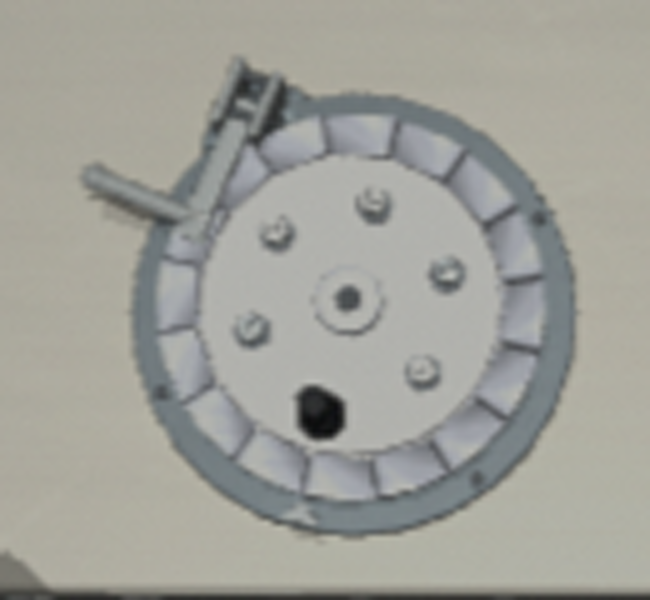

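```bash
python3 -c "
from h import *
a=load('top0')['color'].astype(int);b=load('t17')['color'].astype(int)
print('timer diff',abs(a-b)[222:262,434:472].max())
for p in [(374,202),(448,271),(423,369),(252,327),(278,231)]:
  u,v=235+p[0]/5,175+p[1]/5;u,v=int(u),int(v);print(abs(load('t13')['color'].astype(int)-b)[v-4:v+5,u-4:u+5].mean(),end=' ')
s0=load('side0')['color'].astype(int);print('pen',abs(s0-load('s17')['color'])[376:395,220:325].max())
now();manip.sign_off()"
```

```text
timer diff 9
6.288065843621399 6.333333333333333 6.423868312757202 6.3580246913580245 6.518518518518518 pen 58
t 23.38 grasp [0.408  0.6271 0.2225] yaw y -23.7 F [ 0.4 -0.9  0.1] gap 0.471 q6 1.25
the job is handed in; nothing more can be done
```

I threw the pawl onto its rest, turned the carousel clockwise to home by the knob, swung the pawl back into the teeth and handed the job in at 23.4 s of the 64 s allowed.

- **First turn fell short:** after I released the knob, the cameras put it about 7° from the pointer, right at the tolerance. I regripped and turned it the rest of the way with the pawl still on its rest.
- **Wheel:** fitted from the five vials in the top view before I swung the pawl back, the knob stands at 166.2° and the pointer at about 165.8–166°. That is under 0.01 rad from home, against the 0.12 rad allowed. The vials look to be in the same place in the final top picture, judged by eye.
- **Pawl:** in the final pictures its arm is level, its nose is in the teeth, and the bar end is within about 1 pixel of where it started. I did not measure its angle separately.
- **Disagreement:** the tool reading and the cameras differed by 3–5 mm on the gripped knob's position. I went by the cameras for the final angle.
- **Bystanders:** the timer's image patch is unchanged. The pen's patch in the side view showed a peak difference of 58 grey levels. I did not measure the pen's position; the gripper never went down near it, so I put this down to shadow.
- **Contact:** at the end the gripper was clear of everything, with about 1 N or less on the wrist.

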